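# Meter two nuts out of a tipping cup

### The job

Slide the shallow round tub along the board into the V-shaped fence under the mouth of the tipping nut cup, so that it sits snugly against both sides. Then push the cup's crossbar to tip the cup slowly, and hold it tipped while a nut slides out: let exactly two nuts drop into the tub, one at a time. Let the cup swing back level with the third nut still in it, and leave the tub in the fence and the other things on the worktop where they are.

Things in the scene. Friction and masses are not known exactly. Their poses are not given: they have to be found in the camera images.
- board: fixed plywood work board, 250 x 420 mm, on two battens over some papers, its top 70 mm above the worktop; the stand and the tub are on it. Origin on the worktop under its middle. The tail side of the stand faces a tall stack of letter trays further back to the right: keep the hand clear of it.
- stand: fixed grey metal stand of the tipping cup, about 145 x 96 x 72 mm: base plate, two upright cheeks and, on the mouth side, a V-shaped fence of two bars 22 mm high at 90 degrees to each other. Origin on the board under the cup's pivot; its -x axis points out of the cup's mouth (the way the nuts leave), z up. Its yaw varies.
- tub_home (a point): point on the board where the tub's centre lies when the tub touches both bars of the fence: 28 mm from the stand's origin along the stand's -x. The fence opens towards the stand's -x.
- pivot (a point): middle of the cup's hinge axis, 60 mm above the stand's origin; the axis runs along the stand's y.
- cup (a joint): tilt of the cup in rad: 0 level at rest (lower stop), growing as the mouth goes down and the tail up, to 1.3. Its weight (250 g, tail heavy) swings it slowly back to 0 when let go; 1 to 3 N on the crossbar tips it. Friction varies: the front nut lets go at about 0.45 to 0.65, and each further nut needs about 0.24 more than the one before.
- cup_bar (a point): middle of the cup's crossbar, a round steel bar 8 mm thick and 76 mm long, parallel to the hinge, on two thin stays above the trough; 120 mm from the pivot. With the cup at 0 it lies 77 mm towards the tail (stand's +x) and 92 mm above the pivot. Pushed from the tail side towards the mouth (stand's -x) it tips the cup, moving on a circle about the pivot.
- cup_lip (a point): middle of the floor's edge at the cup's mouth, 6 mm ahead of and 8 mm above the pivot at 0; x axis along the floor to the tail, z up off the floor. The cup is an open aluminium trough 105 mm long, 34 mm wide inside, walls 20 mm high. Its floor has three flats, one nut on each: from the mouth, level, leaning 14 and leaning 28 degrees back when the cup is at 0.
- tub: shallow yellow round open tub, 68 mm across at the rim, 28 mm high, wall about 3 mm, about 50 g; origin in the middle of its underside, z up. Starts upright on the board 80 to 130 mm out from its place in the fence.
- nut_front: The one nearest the mouth of three identical plain steel hex nuts (24 mm across flats, 28 mm across corners, 13 mm thick, about 33 g); it lies flat on its own flat of the cup's floor at the start. Origin in the middle of the nut, z along its hole. First to slide out.
- nut_middle: The middle one of three identical plain steel hex nuts (24 mm across flats, 28 mm across corners, 13 mm thick, about 33 g); it lies flat on its own flat of the cup's floor at the start. Origin in the middle of the nut, z along its hole. Second to slide out.
- nut_back: The one at the tail of three identical plain steel hex nuts (24 mm across flats, 28 mm across corners, 13 mm thick, about 33 g); it lies flat on its own flat of the cup's floor at the start. Origin in the middle of the nut, z along its hole. It must stay in the cup.
- wood_block: loose beech block 34 x 56 x 28 mm, bystander; origin in the middle of its underside
- tape_roll: loose roll of masking tape, 85 mm across, 25 mm high, bystander; origin in the middle of its underside
- glue: loose small glue bottle, 29 mm across, 90 mm high, bystander; origin in the middle of its underside
Not all that is in view belongs to the job. What is shaped like the nut_middle but red or turquoise is not meant.

How it is judged (in metres and radians):
On the way, in this order (a step that is already met when the one before it is completed fails the run):
1. the tub sits in the fence with all three nuts still in the cup (horizontal distance between tub and tub_home below 0.008 m and angle between tub's own z axis and vertical below 0.1 rad and x of each of nut_front, nut_middle, nut_back in the frame of cup_lip above 0 m and z of each of nut_front, nut_middle, nut_back in the frame of cup_lip above -0.035 m and height (world z) of each of nut_front, nut_middle, nut_back above 0.112 m), for 0.2 s.
2. the cup is held tipped (over 0.2 rad) with the first nut in the tub and the other two still in the cup (horizontal distance between tub and tub_home below 0.008 m and angle between tub's own z axis and vertical below 0.1 rad and value of joint cup above 0.2 rad and horizontal distance between nut_front and tub below 0.032 m and height (world z) of nut_front below 0.11 m and x of each of nut_middle, nut_back in the frame of cup_lip above 0 m and z of each of nut_middle, nut_back in the frame of cup_lip above -0.035 m and height (world z) of each of nut_middle, nut_back above 0.112 m), for 0.2 s.
3. the cup is held tipped (over 0.2 rad) with the second nut in the tub too and the third still in the cup (horizontal distance between tub and tub_home below 0.008 m and angle between tub's own z axis and vertical below 0.1 rad and value of joint cup above 0.2 rad and horizontal distance between each of nut_front, nut_middle and tub below 0.032 m and height (world z) of each of nut_front, nut_middle below 0.11 m and x of nut_back in the frame of cup_lip above 0 m and z of nut_back in the frame of cup_lip above -0.035 m and height (world z) of nut_back above 0.112 m), for 0.2 s.
At the end, for the whole second after the job is handed in: The front and middle nuts lie in the tub (within 32 mm of its axis, below 40 mm over the board), the back nut is in the cup, the cup is back level (under 0.05 rad), the tub stands upright within 8 mm of its place in the fence, and all are at rest (horizontal distance between tub and tub_home below 0.008 m and angle between tub's own z axis and vertical below 0.1 rad and horizontal distance between each of nut_front, nut_middle and tub below 0.032 m and height (world z) of each of nut_front, nut_middle below 0.11 m and x of nut_back in the frame of cup_lip above 0 m and z of nut_back in the frame of cup_lip above -0.035 m and height (world z) of nut_back above 0.112 m and value of joint cup below 0.05 rad and linear speed of each of nut_front, nut_middle, nut_back, tub below 0.02 m/s); the robot touches nothing.
It fails at once if the back nut leaves the cup (not (x of nut_back in the frame of cup_lip above 0 m and z of nut_back in the frame of cup_lip above -0.035 m and height (world z) of nut_back above 0.112 m)).
It fails at once if the tub is lifted off the board (height (world z) of tub above 0.085 m).
It fails at once if the wood block is moved more than 20 mm (distance of wood_block from where it was at the start of the episode above 0.02 m).
It fails at once if the tape roll is moved more than 20 mm (distance of tape_roll from where it was at the start of the episode above 0.02 m).
It fails at once if the glue is moved more than 20 mm (distance of glue from where it was at the start of the episode above 0.02 m).
It also fails if it takes over 72 s, if anything falls off the work surface, if the arm or the gripper's body presses on something with over 40 N, if the wrist force passes 120 N, or if a joint passes its speed limit or range.

### The arm

A 6-joint arm with a two-finger parallel gripper is mounted at the origin on a cart in front of the work surface, level with it; the furniture and walls round the work are solid. World frame = base frame: x ahead of the robot, y to its left, z up, the work surface at z = 0. Lengths are in mm, angles in rad, forces in N, time in s.
With the tool pointing down it reaches from about 350 to 975 mm from the base axis. Payload 7.1 kg.
Tool frame: the origin (TCP) lies between the finger pads; the fingertips stand bot.tip_extent ahead of it and the grasp point (between the pads) lies 3 mm ahead of it (bot.tip_extent is the distance from the TCP to the fingertips, in mm); z points along the fingers, y is the line along which they close (so a half turn about z gives the same grasp; the last joint's range is limited). The gripper opens to 88 mm and grips with 3 to 60 N. Pads are 20 mm wide; open, the fingers measure 115 mm over their backs; the gripper's body (75 mm by 178 mm) begins 61 mm behind the grasp point.
Start: joints at [1.13, 0.423, 1.63, -0, 1.089, -0.019], TCP at [255.845, 570.218, 244.675] pointing down, gripper open.
Joint ranges: [-3, 3], [-0.9, 2.11], [0.09, 2.58], [-1.31, 4.45], [0.11, 2.69], [-2.54, 2.54]. Speed limits (rad/s): [2.39, 2.39, 3.01, 3.14, 3.14, 3.14].

### API

Orientations are given as [roll, pitch, yaw] about the fixed x, y, z axes, in that order (R = Rz(yaw) Ry(pitch) Rx(roll)).
In Python, from cell import bot gives the robot as it stands.
- The arm moves only by the shell command python3 -m creep 'ROWS'. ROWS is JSON, a list that holds one entry, the list of rows, each a list of 7 numbers: the shift along the world's x, y, z normalised to -1 to 1, where 1 is 0.03 m, then the turn, a rotation vector about the world's x, y, z normalised to -1 to 1, where 1 is 4 degrees, then the gripper's target within -1 to 1 (shut at 1, half-way at 0, fully open at -1). In form: [[[dx, dy, dz, ax, ay, az, jaw], ...]]. A call has 1 to 20 rows; each row shifts and turns the commanded pose from where the row before left it; what a row does not reach is not made up. A row lasts 1/12 s, in which the tool goes at most 41.7 mm and 7.16 degrees, less where a joint would pass 70% of its speed; a pose out of reach is approached as far as the arm can. A call with a number of a shift or a turn outside -1 to 1 is refused whole. A call with a gripper value outside its range is refused whole. The fingers move at their own pace and stop on an object; the grip force is fixed at half the most. Time passes only in rows, so rows that do not move let the fingers close. It gives the time, the measured TCP pose, the force, the opening and the grip force at its end, in the units of the state.
- bot.get_state(): the state, without advancing time (a new reading comes with each control period).
- bot.snapshot(name): name is "scene" or "top" or "wrist"; returns a dict with "image" (480x640x3 uint8, red, green, blue), "depth" (480x640 float32, mm along the optical axis (not along the pixel's ray), 0 where there is no reading), "vfov" (degrees; the focal length in pixels is half the picture's height over the tangent of half this angle, whatever the lens; pixels are square), "cx", "cy" (the principal point, pixels), "R" (3x3) and "t" (3): a world point X has camera coordinates R X + t; the wrist camera has in their place "tool_from_camera" (4x4, takes a point from camera to tool coordinates, whose origin is the TCP and whose axes are the flange's). Camera axes: x right, y down, z forward; pixel columns grow to the right and rows downward; lengths in mm; the calibration is good to about 2 mm. A picture is of the moment at which its call begins: read the wrist's pose just before it.
- bot.close_job(): hands the job in; it is judged then, once.
The state is a dict: "t": time; "joint_pos": joint angles; "joint_velocities": joint speeds; "joint_torque": joint torques, N m; "position": TCP position; "tcp_rot": TCP orientation; "wrist_force": force on the tool from outside, world axes, zero at the start; "ft_torque": the same for the moment, N m; "opening": finger opening in mm; "grasp_force": force on a finger pad.
Only numpy, scipy, OpenCV 4.12 (cv2) and the standard library are available. Lean on these libraries where they do the work, as an engineer would, in place of code of your own. Each camera call takes 0.05 s, during which the arm holds its last target. There are 200 camera calls.

## Working session

There is one attempt and no reset: what is moved stays moved. The work goes in short steps, Python scripts to look and compute and a shell command to move; the robot and the scene stay as the last step left them, time stands still between calls to the robot, and variables do not carry over. Pictures are saved under pics/ and viewed, at most 10 in all, crops included, and the job is handed in when it is done.

```bash
ls; mkdir -p pics
cat > h.py <<'E'
import numpy as np,cv2
from cell import bot
def snap(n,save=None):
    s=bot.get_state(); d=bot.snapshot(n)
    if save: cv2.imwrite('pics/'+save,d['image'][:,:,::-1])
    f=240/np.tan(np.radians(d['vfov'])/2); d['f']=f
    return s,d
def world(d):
    h,w=d['depth'].shape; v,u=np.mgrid[:h,:w]; z=d['depth'].astype(float)
    p=np.stack([(u-d['cx'])/d['f']*z,(v-d['cy'])/d['f']*z,z],-1)
    return (p-d['t'])@np.array(d['R'])
E
python3 - <<'E'
from h import *
s,d=snap('scene','s1.png');np.savez('pics/s1.npz',W=world(d),**{k:np.array(d[k]) for k in d})
s,d2=snap('top','t1.png');np.savez('pics/t1.npz',W=world(d2),**{k:np.array(d2[k]) for k in d2})
print(s,bot.tip_extent)
for q in(d,d2):print(q['R'],q['t'],q['f'])
E
```

```text
pics
{'t': 0.05, 'joint_pos': array([ 1.13004416e+00,  4.23824002e-01,  1.63067848e+00, -7.00426742e-06,
        1.08861744e+00, -1.90474556e-02]), 'joint_velocities': array([ 0.00014386, -0.00111128,  0.00059972, -0.00117804,  0.00128683,
        0.00024367]), 'joint_torque': array([ 5.84798836e-04, -5.46094215e+01, -2.74608904e+01,  6.46313606e-02,
        1.88625389e-02, -4.96074563e-05]), 'position': array([255.6048346 , 569.7698947 , 243.91671964]), 'tcp_rot': array([-3.14006554e+00, -2.28893170e-05,  2.71989118e+00]), 'wrist_force': array([0.28586212, 0.51113017, 0.88101767]), 'ft_torque': array([-0.04465157,  0.03111787,  0.03968015]), 'grasp_force': 0.0, 'opening': 87.8877494461412} 22.0
[[ 0.77951999 -0.62614921  0.01690413]
 [-0.29974195 -0.39658642 -0.86768311]
 [ 0.55000304  0.67130945 -0.49683023]] [-366.90912552  374.87641813  473.68405757] 452.9745861840555
[[ 0.02625573 -0.99964083 -0.00537131]
 [-0.9853171  -0.02497198 -0.16889821]
 [ 0.16870341  0.00972699 -0.98561886]] [166.02186315 644.52605976 986.81844834] 565.5211317706796
```

View pics/s1.png

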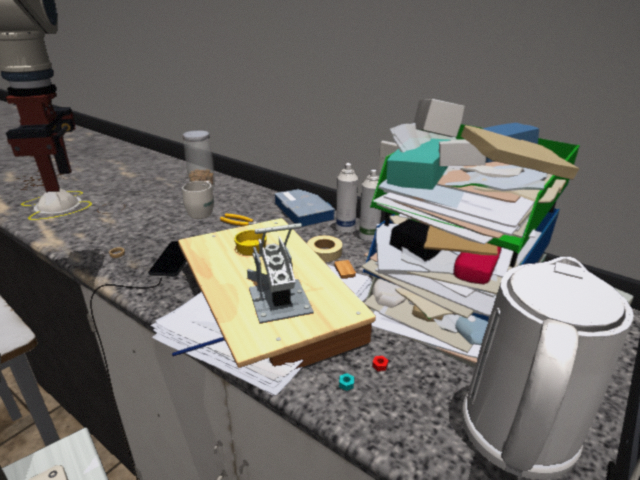

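View pics/t1.png

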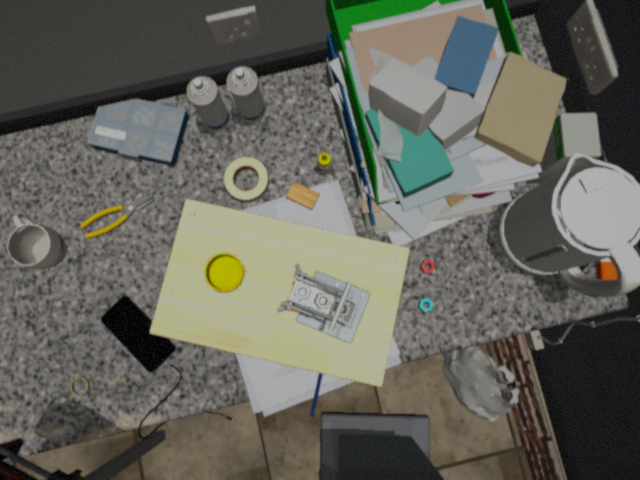

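The top view shows the tub at (225,273) and the stand with the cup at (325,303), its mouth facing left. The three steel nuts are in the trough. The red (428,266) and turquoise (427,305) nuts on the worktop are decoys. The block is at (303,195), the tape at (246,179) and the glue at (324,160). Next I'll measure and look at an enlarged crop.

Run:
```python
from h import *
t=np.load('pics/t1.npz');s=np.load('pics/s1.npz')
im=t['image'][:,:,::-1]
cv2.imwrite('pics/t1c.png',cv2.resize(im[235:365,195:395],None,fx=4,fy=4,interpolation=cv2.INTER_CUBIC))
def ray(d,u,v,z):
    R=d['R'];c=-R.T@d['t'];r=R.T@np.array([(u-d['cx'])/d['f'],(v-d['cy'])/d['f'],1]);return c+r*(z-c[2])/r[2]
for n,d in(('t',t),('s',s)):
    hsv=cv2.cvtColor(d['image'],cv2.COLOR_RGB2HSV);W=d['W'];ok=d['depth']>0
    # tub
    m=(hsv[...,1]>190)&(hsv[...,0]>20)&(hsv[...,0]<35)&ok&(W[...,2]>72)&(W[...,2]<110)
    k,l,st,c=cv2.connectedComponentsWithStats(m.astype(np.uint8));i=1+st[1:,4].argmax();P=W[l==i]
    rim=P[P[:,2]>np.percentile(P[:,2],97)-6]
    (cc,r)=cv2.minEnclosingCircle(rim[:,:2].astype(np.float32));print(n,'tub',c[i],st[i],cc,r,P[:,2].min(),np.percentile(P[:,2],98))
    if n=='t':
        (uu,vv),rr=cv2.minEnclosingCircle(np.argwhere(l==i)[:,::-1].astype(np.float32));print('ray',ray(d,uu,vv,98),rr)
    P=W[ok&(hsv[...,1]<60)]
    P=P[(abs(P[:,0]-t['W'][303,325,0])<110)&(abs(P[:,1]-t['W'][303,325,1])<110)]
    for lo,hi in((205,235),):
        Q=P[(P[:,2]>lo)&(P[:,2]<hi)];print(n,lo,len(Q),Q.mean(0),Q.min(0),Q.max(0)) if len(Q) else print('none')
        if len(Q)>5:
            e=np.linalg.svd(Q[:,:2]-Q[:,:2].mean(0))[2][0];print('bar dir',e,np.ptp((Q[:,:2])@e))
    Q=P[(P[:,2]>71)&(P[:,2]<84)]
    print('plate',len(Q),cv2.minAreaRect(Q[:,:2].astype(np.float32)))
# board
hsv=cv2.cvtColor(t['image'],cv2.COLOR_RGB2HSV)
for nm,(u,v) in dict(board=(180,320),block=(303,195),tape=(232,179),glue=(324,158)).items(): print(nm,t['W'][v,u])
```

```text
t tub [223.68245425 271.76533907] [205 254  38  37 929] (547.87109375, 350.18798828125) 33.44438552856445 72.01854527802111 99.54992406494588
ray [547.18858291 350.3275991   98.        ] 18.91782569885254
t 205 323 [490.0760376  151.83363529 222.93678059] [454.12353298 133.87888031 205.76427025] [526.07829003 173.54060933 228.98604361]
bar dir [-0.93490086  0.35490898] 75.75856449513236
plate 4333 ((496.8777770996094, 172.50929260253906), (219.59686279296875, 219.88262939453125), 0.022312423214316368)
s tub [246.96287703 241.56844548] [235 231  27  24 431] (544.8876953125, 350.73590087890625) 35.15546798706055 72.0033695481269 97.07773939755663
s 205 225 [488.41490891 148.27716287 222.47795646] [452.38566114 132.72833958 206.11311692] [522.90672874 164.66816555 225.99571847]
bar dir [-0.93715902  0.34890253] 75.54809730445959
plate 1611 ((501.1962890625, 158.99069213867188), (197.34532165527344, 190.51255798339844), 0.03418111801147461)
board [462.66395517 428.79717384  67.17997526]
block [702.49052275 219.38828994  34.41932444]
tape [733.15002614 357.82312101  23.45537192]
glue [761.8599732  180.98022967  82.62666109]
```

View pics/t1c.png

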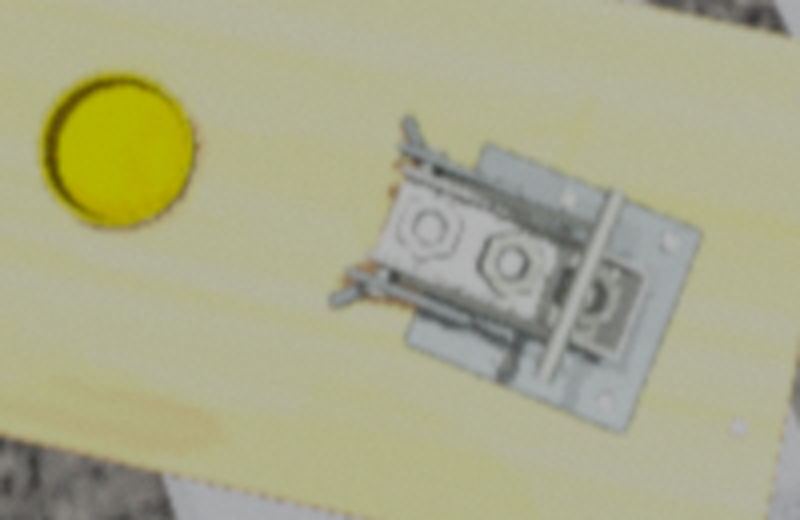

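Run:
```python
from h import *
t=np.load('pics/t1.npz');s=np.load('pics/s1.npz')
def ray(d,u,v,z):
    R=d['R'];c=-R.T@d['t'];r=R.T@np.array([(u-d['cx'])/d['f'],(v-d['cy'])/d['f'],1]);return c+r*(z-c[2])/r[2]
c=lambda x,y:((x+.5)/4-.5+195,(y+.5)/4-.5+235)
B=np.array([ray(t,*c(x,y),74)[:2] for x,y in((485,143),(702,232),(627,430),(407,345))]);print('plate',B,cv2.minAreaRect(B.astype(np.float32)))
F=np.array([ray(t,*c(x,y),92)[:2] for x,y in((408,120),(335,298))]);print('fence',F,F.mean(0))
b=np.array([ray(t,*c(x,y),226)[:2] for x,y in((617,193),(547,377))]);print('bar',b,b.mean(0),b[1]-b[0])
l=np.array([ray(t,*c(x,y),138)[:2] for x,y in((404,183),(377,262))]);print('lip',l,l.mean(0))
P=np.concatenate([t['W'][t['depth']>0],s['W'][s['depth']>0]])
o=np.array([516.6,222]);m=np.array([.352,.936]);n=np.array([-.936,.352])
a=-(P[:,:2]-o)@m;q=(P[:,:2]-o)@n
for zl,zh in((100,200),(200,290),(290,600)):
    k=(P[:,2]>zl)&(P[:,2]<zh)&(a>20)&(a<300)&(abs(q)<300)
    k&=~((a<100)&(abs(q)<60))
    for ql in range(-300,300,60):
        z=k&(q>=ql)&(q<ql+60)
        if z.sum()>5: print(zl,ql,z.sum(),'min a',a[z].min().round())
```

```text
plate [[556.31349546 190.25563276]
 [519.32318059  93.01927392]
 [432.46015464 124.74386622]
 [466.53462869 222.06392554]] ((494.0572204589844, 157.14183044433594), (104.00701141357422, 95.24707794189453), 70.490966796875)
fence [[563.90690761 224.02792667]
 [485.75628541 253.06354947]] [524.83159651 238.54573807]
bar [[524.82691678 137.2281267 ]
 [455.80636875 162.05013465]] [490.31664277 149.63913068] [-69.02054803  24.82200795]
lip [[532.9138757  222.4131277 ]
 [499.96529245 232.49110869]] [516.43958408 227.4521182 ]
100 -300 3855 min a 21.0
100 -240 4610 min a 20.0
100 -180 2026 min a 49.0
100 -60 71 min a 100.0
100 0 82 min a 100.0
200 -300 6325 min a 20.0
200 -240 4791 min a 20.0
200 -180 671 min a 58.0
290 -300 12939 min a 20.0
290 -240 5600 min a 20.0
290 -180 553 min a 87.0
```

```bash
python3 -m creep '[[[0.5,-0.27,0,0,0,-1,0],[0.5,-0.27,0,0,0,-1,0],[0.5,-0.27,0,0,0,-1,0],[0.5,-0.27,0,0,0,-1,0],[0.5,-0.27,0,0,0,-1,0],[0.5,-0.27,0,0,0,-1,0],[0.5,-0.27,0,0,0,-1,0],[0.5,-0.27,0,0,0,-1,0],[0.5,-0.27,0,0,0,-1,0],[0.5,-0.27,0,0,0,-1,0],[0.5,-0.27,0,0,0,-1,0],[0.5,-0.27,0,0,0,-1,0],[0.5,-0.27,0,0,0,-1,0],[0.5,-0.27,0,0,0,-1,0],[0.5,-0.27,0,0,0,-1,0],[0.5,-0.27,0,0,0,-1,0],[0.5,-0.27,0,0,0,-1,0],[0.5,-0.27,0,0,0,-1,0],[0.5,-0.27,0,0,0,-1,0],[0.5,-0.27,0,0,0,-1,0]]]'
```

```text
t: 1.77
position: [556.3, 407.6, 244.1]
tcp_rot: [-3.141, 0.001, 1.32]
wrist_force: [0.1, 0.6, 0.6]
opening: 44.1
grasp_force: 0.0
```

Run:
```python
from h import *
s,d=snap('wrist','w1.png')
print(s['position'],s['tcp_rot'],s['opening'])
from scipy.spatial.transform import Rotation as Ro
T=np.array(d['tool_from_camera']);print(T.round(2))
R=Ro.from_euler('xyz',s['tcp_rot']).as_matrix()
Rc=R@T[:3,:3];c=R@T[:3,3]+s['position']
hsv=cv2.cvtColor(d['image'],cv2.COLOR_RGB2HSV)
m=((hsv[...,1]>190)&(hsv[...,0]>20)&(hsv[...,0]<35)).astype(np.uint8)
k,l,st,cc=cv2.connectedComponentsWithStats(m);i=1+st[1:,4].argmax();print(st[i])
v,u=np.nonzero(l==i);z=d['depth'][v,u]
P=np.stack([(u-d['cx'])/d['f']*z,(v-d['cy'])/d['f']*z,z],-1)[z>0]@Rc.T+c
print(np.percentile(P[:,2],[1,98]),cv2.minEnclosingCircle(P[(P[:,2]>93),:2].astype(np.float32)))
```

```text
[556.3117326  407.57120184 244.11497923] [-3.14093218e+00  7.63210822e-04  1.32007543e+00] 44.1360129666515
[[  -0.     -0.97   -0.25   68.76]
 [   1.     -0.      0.      0.39]
 [  -0.     -0.25    0.97 -140.18]
 [   0.      0.      0.      1.  ]]
[606 403   8  17  55]
[67.81125633 84.97639958] ((0.0, 0.0), 0.0)
```

```bash
python3 -m creep '[[[0.17,0,-0.8,0,0,0,0],[0,0,-0.8,0,0,0,0],[0,0,-0.8,0,0,0,0],[0,0,-0.8,0,0,0,0],[0,0,-0.8,0,0,0,0],[0,0,-0.5,0,0,0,0],[0,0,-0.3,0,0,0,0],[0,0,0,0,0,0,0]]]'
python3 - <<'E'
from h import *
s,d=snap('top','t2.png');cv2.imwrite('pics/t2c.png',cv2.resize(d['image'][200:400,140:400,::-1],None,fx=3,fy=3))
s,d=snap('scene','s2.png')
E
```

```text
t: 2.48
position: [559.7, 407.6, 98.4]
tcp_rot: [-3.139, 0.003, 1.324]
wrist_force: [-0.6, -0.1, -0.7]
opening: 43.8
grasp_force: 0.0
```

View pics/t2c.png

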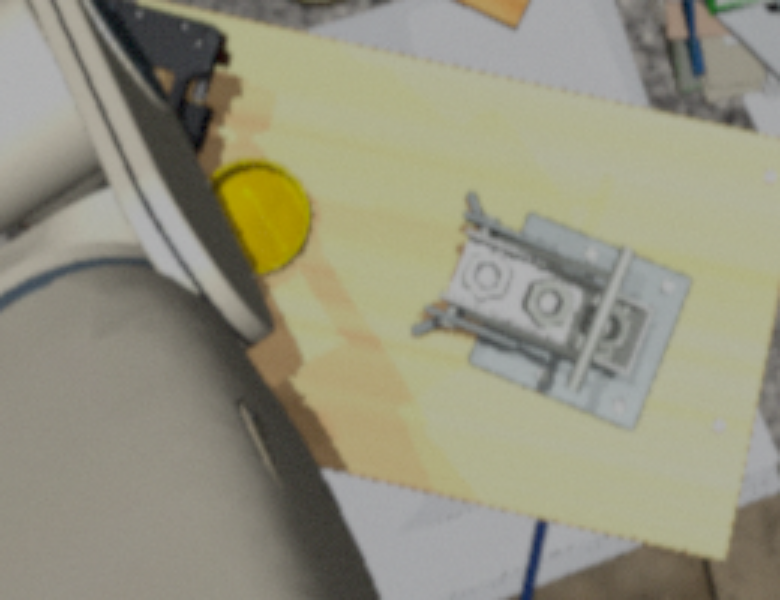

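```bash
python3 -m creep '[[[-0.05,-0.26,0,0,0,0,0],[-0.05,-0.26,0,0,0,0,0],[-0.05,-0.26,0,0,0,0,0],[-0.05,-0.26,0,0,0,0,0],[-0.05,-0.26,0,0,0,0,0],[-0.05,-0.26,0,0,0,0,0],[-0.05,-0.26,0,0,0,0,0],[-0.05,-0.26,0,0,0,0,0],[-0.05,-0.26,0,0,0,0,0],[-0.05,-0.26,0,0,0,0,0],[-0.05,-0.26,0,0,0,0,0],[-0.05,-0.26,0,0,0,0,0],[-0.05,-0.26,0,0,0,0,0],[-0.05,-0.26,0,0,0,0,0],[0,0,0,0,0,0,0]]]'
python3 - <<'E'
from h import *
s,d=snap('top','t3.png');s,d2=snap('scene','s3.png')
a=cv2.resize(d['image'][200:400,140:400],None,fx=3,fy=3)[:,:,::-1]
b=cv2.resize(d2['image'][180:360,150:390],None,fx=3.33,fy=3.33)[:,:,::-1]
cv2.imwrite('pics/b3.png',cv2.resize(np.vstack([a,cv2.resize(b,(780,600))]),(400,600)))
E
```

```text
t: 3.83
position: [539.4, 297.4, 100.5]
tcp_rot: [-3.141, 0.001, 1.323]
wrist_force: [0.3, -0.7, -0.9]
opening: 44.0
grasp_force: 0.0
```

View pics/b3.png

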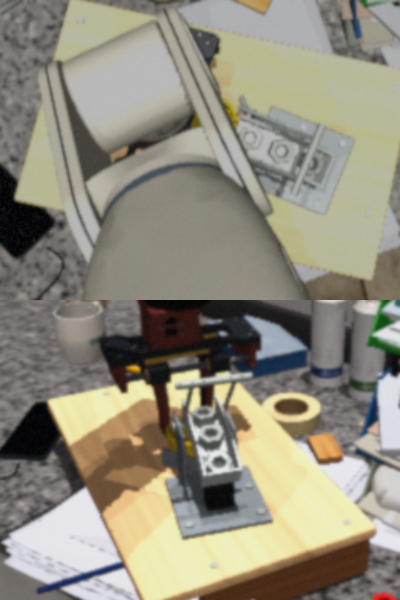

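The tub is caged between the fingers and nearly at the fence, so I'll ease it in while watching the force.

```bash
python3 -m creep '[[[-0.03,-0.1,0,0,0,0,0],[-0.03,-0.1,0,0,0,0,0],[-0.03,-0.1,0,0,0,0,0],[0,0,0,0,0,0,0]]]';python3 -m creep '[[[-0.03,-0.08,0,0,0,0,0],[0,0,0,0,0,0,0]]]'
```

```text
t: 4.27
position: [536.9, 289.6, 100.5]
tcp_rot: [-3.141, 0.0, 1.324]
wrist_force: [-0.4, -0.6, 0.3]
opening: 44.1
grasp_force: 0.0
t: 4.43
position: [536.1, 287.3, 100.6]
tcp_rot: [-3.141, 0.0, 1.324]
wrist_force: [-0.6, 0.0, 0.4]
opening: 43.8
grasp_force: 0.0
```

```bash
python3 -m creep '[[[-0.02,-0.07,0,0,0,0,0],[0,0,0,0,0,0,0]]]';python3 -m creep '[[[-0.02,-0.05,0,0,0,0,0],[0,0,0,0,0,0,0]]]';python3 -m creep '[[[-0.01,-0.04,0,0,0,0,0],[0,0,0,0,0,0,0]]]'
```

```text
t: 4.6
position: [535.6, 285.3, 100.6]
tcp_rot: [-3.141, 0.0, 1.324]
wrist_force: [-0.0, 0.1, 0.1]
opening: 43.9
grasp_force: 0.1
t: 4.77
position: [535.1, 283.9, 100.7]
tcp_rot: [-3.142, 0.0, 1.323]
wrist_force: [0.8, 0.2, 0.5]
opening: 44.0
grasp_force: 0.2
t: 4.93
position: [534.9, 283.1, 100.8]
tcp_rot: [3.141, -0.001, 1.323]
wrist_force: [-0.7, 1.8, -0.4]
opening: 43.6
grasp_force: 1.3
```

Contact is starting to build up (1.8 N in +y).

```bash
python3 -m creep '[[[-0.01,-0.04,0,0,0,0,0],[0,0,0,0,0,0,0]]]';python3 -m creep '[[[-0.01,-0.04,0,0,0,0,0],[0,0,0,0,0,0,0]]]'
```

```text
t: 5.1
position: [534.8, 282.5, 101.0]
tcp_rot: [3.141, -0.002, 1.323]
wrist_force: [0.2, 6.3, 0.2]
opening: 44.1
grasp_force: 3.2
t: 5.27
position: [534.8, 282.1, 101.2]
tcp_rot: [3.141, -0.003, 1.323]
wrist_force: [-0.6, 9.6, 0.7]
opening: 44.0
grasp_force: 5.1
```

```bash
python3 -m creep '[[[0.05,0.2,0,0,0,0,0],[0.1,0.4,0,0,0,0,0],[0.13,0.5,0,0,0,0,0],[0.1,0.4,0.3,0,0,0,0],[0,0.3,0.8,0,0,0.5,0],[0,0.3,1,0,0,1,0],[0,0.3,1,0,0,1,0.5],[0,0.3,1,0,0,1,1],[0,0.3,1,0,0,1,1],[0,0.3,1,0,0,1,1],[0,0.3,0.7,0,0,1,1],[0,0.3,0,0,0,1,1],[0,0,0,0,0,1,1],[0,0,0,0,0,1,1],[0,0,0,0,0,1,1]]]'
python3 - <<'E'
from h import *
s,d=snap('top','t4.png')
a=cv2.resize(d['image'][235:365,225:395],None,fx=4,fy=4)[:,:,::-1];cv2.imwrite('pics/t4c.png',a)
W=world(d);hsv=cv2.cvtColor(d['image'],cv2.COLOR_RGB2HSV)
m=(hsv[...,1]>190)&(hsv[...,0]>20)&(hsv[...,0]<35)&(W[...,2]>90)&(W[...,2]<110)&(abs(W[...,0]-530)<80)
P=W[m];print(len(P),cv2.minEnclosingCircle(P[:,:2].astype(np.float32)))
c,_,_,_=np.linalg.lstsq(np.c_[2*P[:,:2],np.ones(len(P))],(P[:,:2]**2).sum(1),rcond=None);print(c[:2],np.sqrt(c[2]+c[0]**2+c[1]**2))
E
```

```text
t: 6.52
position: [545.6, 398.1, 304.7]
tcp_rot: [-3.141, 0.001, 2.06]
wrist_force: [0.1, -0.4, -0.2]
opening: 0.7
grasp_force: 0.0
94 ((527.9757080078125, 249.3397674560547), 32.49543762207031)
[527.59383807 248.50228147] 31.5358740292886
```

View pics/t4c.png

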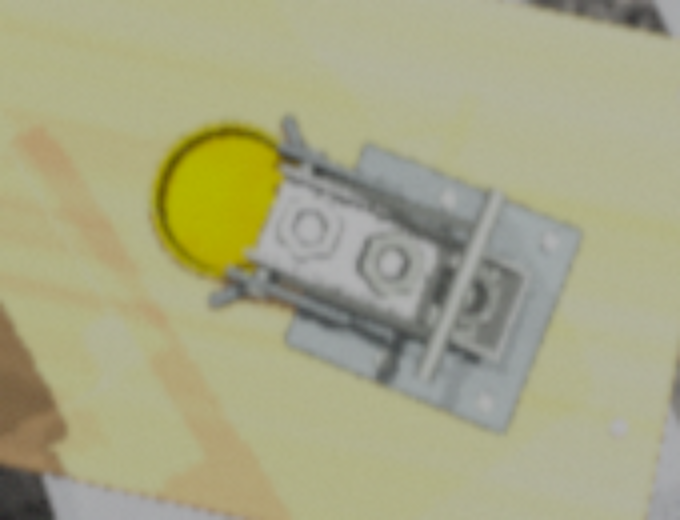

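The tub is seated against both bars at (528,249), and all three nuts are in the cup. Next I'll go over to the tail side, turning so the hand's long side lies along the push direction and clear of the trays.

```bash
python3 -m creep '[[[-0.18,-0.77,0,0,0,1,1],[-0.18,-0.77,0,0,0,1,1],[-0.18,-0.77,0,0,0,1,1],[-0.18,-0.77,0,0,0,1,1],[-0.18,-0.77,0,0,0,1,1],[-0.18,-0.77,0,0,0,1,1],[-0.18,-0.77,0,0,0,1,1],[-0.18,-0.77,0,0,0,1,1],[-0.18,-0.77,0,0,0,1,1],[-0.18,-0.77,0,0,0,1,1],[-0.18,-0.77,0,0,0,0.5,1],[-0.18,-0.77,0,0,0,0,1],[0,0,0,0,0,0,1],[0,0,0,0,0,0,1]]]'
python3 - <<'E'
from h import *
s,d=snap('top','t5.png');s,d2=snap('scene','s5.png');print(s['position'],s['tcp_rot'])
cv2.imwrite('pics/b5.png',cv2.resize(np.hstack([d['image'][150:400,200:500],d2['image'][150:400,200:500]]),(800,333))[:,:,::-1])
E
```

```text
t: 7.73
position: [481.0, 119.7, 304.9]
tcp_rot: [3.142, 0.0, 2.786]
wrist_force: [0.2, 0.5, -0.1]
opening: 0.3
grasp_force: 0.0
[481.26570434 120.39467453 304.94437896] [3.14121830e+00 4.39349192e-04 2.78757250e+00]
```

View pics/b5.png

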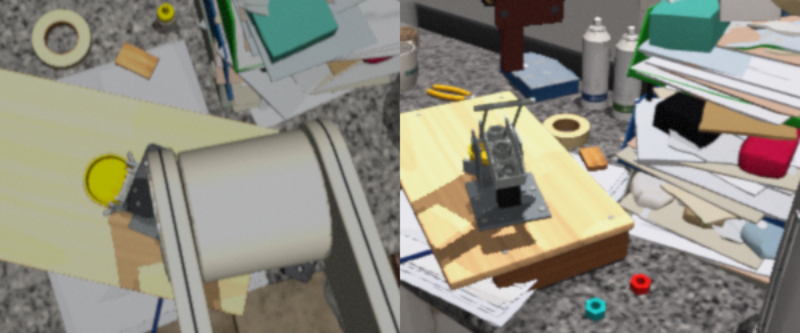

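```bash
python3 -m creep '[[[0,0,-0.85,0,0,0,1],[0,0,-0.85,0,0,0,1],[0,0,-0.8,0,0,0,1],[0,0,0,0,0,0,1]]]'; python3 -m creep '[[[0.06,0.15,0,0,0,0,1],[0.06,0.15,0,0,0,0,1],[0,0,0,0,0,0,1]]]';python3 - <<'E'
from h import *
s,d2=snap('scene','s6.png')
cv2.imwrite('pics/s6c.png',cv2.resize(d2['image'][200:330,220:370],(750,600))[:,:,::-1][:, :])
E
```

```text
t: 8.17
position: [478.5, 120.7, 225.7]
tcp_rot: [-3.138, -0.006, 2.79]
wrist_force: [-0.4, -0.3, -0.3]
opening: 0.5
grasp_force: 0.0
t: 8.42
position: [486.1, 130.7, 231.3]
tcp_rot: [3.14, 0.003, 2.79]
wrist_force: [0.3, 0.0, -0.2]
opening: 0.3
grasp_force: 0.0
```

View pics/s6c.png

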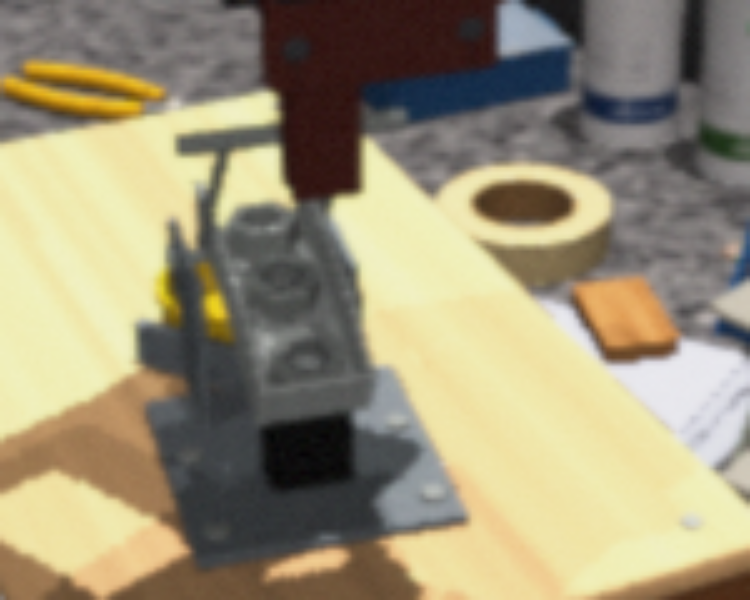

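The bar runs from (178,140) to (405,112) in the crop, with the finger just behind it on the tail side and a little right of the middle. I'll shift the finger to centre and creep to contact.

```bash
python3 -m creep '[[[-0.09,0.03,0,0,0,0,1],[0.01,0.04,0,0,0,0,1],[0.01,0.03,0,0,0,0,1],[0,0,0,0,0,0,1]]]'; python3 -m creep '[[[0.01,0.03,0,0,0,0,1],[0.01,0.03,0,0,0,0,1],[0,0,0,0,0,0,1]]]';python3 -m creep '[[[0.01,0.03,0,0,0,0,1],[0.01,0.03,0,0,0,0,1],[0,0,0,0,0,0,1]]]'
```

```text
t: 8.8
position: [482.4, 132.3, 230.0]
tcp_rot: [3.141, 0.0, 2.79]
wrist_force: [-0.9, -0.8, -0.2]
opening: 0.3
grasp_force: 0.0
t: 9.05
position: [483.0, 134.1, 229.7]
tcp_rot: [3.142, 0.0, 2.79]
wrist_force: [0.4, -0.3, -0.0]
opening: 0.8
grasp_force: 0.0
t: 9.3
position: [483.6, 135.9, 229.7]
tcp_rot: [3.142, 0.0, 2.79]
wrist_force: [0.2, -0.8, -0.3]
opening: 0.5
grasp_force: 0.0
```

```bash
cat > th.py <<'E'
from h import *
import sys
def theta(save=None):
    s,d=snap('scene');W=world(d)
    o=np.array([516.2,222.4]);m=np.array([.34,.94]);n=np.array([-.94,.34])
    a=-(W[...,:2]-o)@m;q=(W[...,:2]-o)@n;z=W[...,2]-130;r=np.hypot(a,z)
    hsv=cv2.cvtColor(d['image'],cv2.COLOR_RGB2HSV)
    k=(d['depth']>0)&(abs(q)>14)&(abs(q)<38)&(r>112)&(r<132)&(z>20)&(hsv[...,1]<90)
    t=np.arctan2(z[k],a[k])-np.arctan2(92,77)
    at=-(s['position'][:2]-o)@m
    print('t',round(s['t'],2),'n',k.sum(),'theta',np.median(t).round(3),'tool a',at.round(1),'z',s['position'][2].round(1),'F.m',(s['wrist_force'][:2]@m).round(2),'th_from_tool(17.5)',(np.arccos(np.clip((at-17.5)/120,-1,1))-np.arctan2(92,77)).round(3))
    if save: cv2.imwrite('pics/'+save,cv2.resize(d['image'][195:325,220:370],(690,598),interpolation=cv2.INTER_CUBIC)[:,:,::-1])
if __name__=='__main__': theta(*sys.argv[1:])
E
python3 th.py; python3 -m creep '[[[0.01,0.03,0,0,0,0,1],[0.01,0.03,0,0,0,0,1],[0.01,0.03,0,0,0,0,1],[0.01,0.03,0,0,0,0,1],[0,0,0.05,0,0,0,1]]]'; python3 th.py
```

```text
t 9.3 n 140 theta -0.014 tool a 92.3 z 229.7 F.m -0.68 th_from_tool(17.5) 0.024
t: 9.77
position: [484.5, 139.2, 231.0]
tcp_rot: [-3.141, -0.001, 2.79]
wrist_force: [0.5, -1.7, -1.2]
opening: 0.4
grasp_force: 0.6
t 9.77 n 140 theta -0.011 tool a 88.9 z 231.0 F.m -1.45 th_from_tool(17.5) 0.059
```

```bash
python3 -m creep '[[[0.01,0.03,0.02,0,0,0,1],[0.01,0.03,0.02,0,0,0,1],[0.01,0.03,0.02,0,0,0,1],[0.01,0.03,0.02,0,0,0,1],[0,0,0,0,0,0,1]]]'; python3 th.py;python3 -m creep '[[[0.01,0.03,0.02,0,0,0,1],[0.01,0.03,0.02,0,0,0,1],[0.01,0.03,0.02,0,0,0,1],[0.01,0.03,0.02,0,0,0,1],[0.01,0.03,0.02,0,0,0,1],[0.01,0.03,0.02,0,0,0,1],[0,0,0,0,0,0,1]]]'; python3 th.py
```

```text
t: 10.23
position: [486.0, 142.9, 233.9]
tcp_rot: [-3.141, 0.0, 2.79]
wrist_force: [-1.6, -4.1, 4.1]
opening: 0.4
grasp_force: 2.3
t 10.23 n 138 theta 0.031 tool a 85.0 z 233.9 F.m -4.43 th_from_tool(17.5) 0.099
t: 10.87
position: [487.9, 148.7, 237.3]
tcp_rot: [3.141, 0.0, 2.79]
wrist_force: [-1.5, -3.5, 2.2]
opening: 0.2
grasp_force: 1.8
t 10.87 n 140 theta 0.092 tool a 78.9 z 237.3 F.m -3.78 th_from_tool(17.5) 0.16
```

```bash
python3 -m creep '[[[0.01,0.04,0.025,0,0,0,1],[0.015,0.04,0.025,0,0,0,1],[0.015,0.04,0.025,0,0,0,1],[0.015,0.04,0.025,0,0,0,1],[0.015,0.04,0.02,0,0,0,1],[0.015,0.04,0.02,0,0,0,1],[0.015,0.04,0.02,0,0,0,1],[0.015,0.04,0.02,0,0,0,1],[0.015,0.04,0.02,0,0,0,1],[0.015,0.04,0.02,0,0,0,1],[0.015,0.04,0.02,0,0,0,1],[0.015,0.04,0.02,0,0,0,1],[0,0,0,0,0,0,1]]]'; python3 th.py;python3 -m creep '[[[0.015,0.04,0.02,0,0,0,1],[0.015,0.04,0.02,0,0,0,1],[0.015,0.04,0.02,0,0,0,1],[0.015,0.04,0.02,0,0,0,1],[0.015,0.04,0.02,0,0,0,1],[0.015,0.04,0.01,0,0,0,1],[0.015,0.04,0.01,0,0,0,1],[0.015,0.04,0.01,0,0,0,1],[0,0,0,0,0,0,1]]]'; python3 th.py s7c.png
```

```text
t: 12.0
position: [493.1, 163.1, 245.1]
tcp_rot: [3.141, 0.0, 2.79]
wrist_force: [-1.5, -2.1, 1.9]
opening: 0.6
grasp_force: 1.1
t 12.0 n 136 theta 0.235 tool a 63.6 z 245.1 F.m -2.45 th_from_tool(17.5) 0.303
t: 12.8
position: [496.7, 172.7, 248.9]
tcp_rot: [3.141, 0.0, 2.79]
wrist_force: [-0.3, -1.2, 1.8]
opening: 0.5
grasp_force: 0.9
t 12.8 n 139 theta 0.328 tool a 53.3 z 248.9 F.m -1.19 th_from_tool(17.5) 0.394
```

View pics/s7c.png

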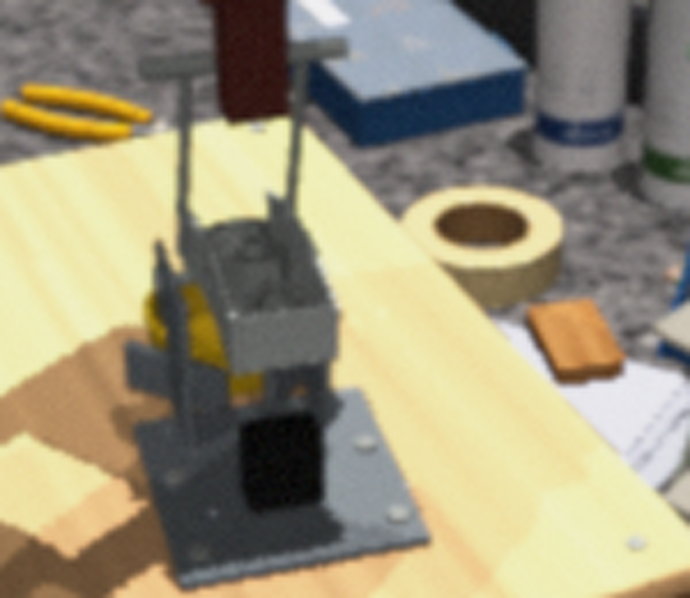

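The bar looks as if it passes in front of the finger at (250,55). I'll check that in a tight crop with depth.

Run:
```python
from h import *
s,d=snap('scene');W=world(d);o=np.array([516.2,222.4]);m=np.array([.34,.94])
a=-(W[...,:2]-o)@m
im=d['image']
cv2.imwrite('pics/s8c.png',cv2.resize(im[185:235,245:305],(720,600),interpolation=cv2.INTER_NEAREST)[:,:,::-1])
for v in range(196,222,2): print(v,[(int(a[v,u]),int(W[v,u,2]),*map(int,im[v,u])) for u in(256,270,275,280)])
```

```text
196 [(-556, -1, 118, 113, 112), (67, 275, 50, 22, 20), (64, 272, 50, 25, 21), (68, 273, 55, 27, 26)]
198 [(-540, 0, 130, 126, 124), (66, 271, 50, 22, 19), (67, 270, 50, 24, 20), (66, 269, 50, 23, 21)]
200 [(-526, 0, 120, 117, 117), (64, 266, 49, 21, 17), (65, 266, 50, 25, 22), (65, 265, 47, 21, 17)]
202 [(-507, 0, 112, 108, 109), (65, 264, 49, 21, 19), (65, 262, 48, 19, 16), (64, 261, 51, 23, 21)]
204 [(-502, -2, 108, 103, 104), (65, 260, 49, 19, 15), (65, 259, 44, 16, 15), (62, 256, 48, 19, 20)]
206 [(-480, 0, 117, 114, 113), (64, 256, 52, 22, 21), (64, 255, 49, 19, 15), (62, 253, 49, 21, 19)]
208 [(42, 245, 87, 87, 86), (63, 252, 52, 25, 21), (61, 250, 48, 18, 16), (61, 249, 49, 20, 19)]
210 [(45, 243, 84, 85, 82), (61, 247, 53, 24, 21), (63, 247, 48, 21, 17), (62, 246, 49, 22, 20)]
212 [(-445, -1, 89, 87, 85), (63, 245, 48, 18, 16), (63, 244, 49, 21, 15), (63, 242, 48, 21, 16)]
214 [(-432, 0, 126, 120, 120), (63, 241, 48, 23, 20), (61, 239, 50, 24, 20), (64, 239, 49, 21, 19)]
216 [(-421, -1, 135, 128, 127), (63, 238, 47, 19, 15), (61, 236, 52, 24, 21), (61, 234, 51, 21, 19)]
218 [(-412, -3, 138, 132, 133), (62, 234, 50, 24, 20), (62, 233, 53, 26, 23), (64, 232, 49, 22, 21)]
220 [(-393, 0, 140, 134, 133), (62, 230, 53, 29, 27), (60, 228, 66, 45, 35), (63, 228, 129, 118, 80)]
```

View pics/s8c.png

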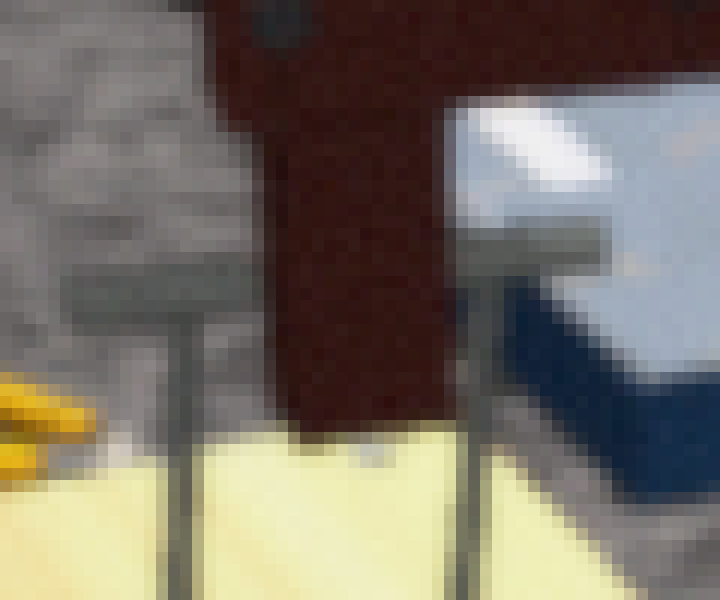

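The finger is in front of the bar on the tail side, so the geometry is right. From here I'll track the nuts numerically with the wrist camera's depth.

```bash
cat > nut.py <<'E'
from h import *
from th import theta
from scipy.spatial.transform import Rotation as Ro
theta()
s,d=snap('wrist');T=np.array(d['tool_from_camera']);R=Ro.from_euler('xyz',s['tcp_rot']).as_matrix()
z=d['depth'].astype(float);v,u=np.mgrid[:480,:640]
P=np.stack([(u-d['cx'])/d['f']*z,(v-d['cy'])/d['f']*z,z],-1)@(R@T[:3,:3]).T+R@T[:3,3]+s['position']
o=np.array([516.2,222.4]);m=np.array([.34,.94]);n=np.array([-.94,.34])
a=-(P[...,:2]-o)@m;q=(P[...,:2]-o)@n;h=P[...,2]-130;hsv=cv2.cvtColor(d['image'],cv2.COLOR_RGB2HSV);ok=z>0
at=-(s['position'][:2]-o)@m;th=np.arccos((at-12)/120)-np.arctan2(92,77)
# cup frame: rotation by th raising tail
x=a*np.cos(th)+h*np.sin(th)+6; y=-a*np.sin(th)+h*np.cos(th)-8
gray=hsv[...,1]<90
k=ok&gray&(abs(q)<12)&(y>-60)&(y<25)&(x>0)&(x<110)
print('th',th.round(3),'cup profile x:(n,z)',{b:(int((k&(x>=b)&(x<b+6)).sum()),int(np.median(y[k&(x>=b)&(x<b+6)]))) for b in range(0,108,6) if (k&(x>=b)&(x<b+6)).sum()>8})
r=np.hypot(a+28,q);t=ok&(r<29)&(P[...,2]>70)&(P[...,2]<112)
yel=(hsv[...,1]>140)&(hsv[...,0]>18)&(hsv[...,0]<36)
g=t&(hsv[...,1]<110)
print('tub pts',t.sum(),'yellow',(t&yel).sum(),'grey',g.sum(),'hist z yel',np.histogram(P[...,2][t&yel],range(70,115,5))[0],'grey',np.histogram(P[...,2][g],range(70,115,5))[0],'grey aq',(np.median(a[g]).round(),np.median(q[g]).round()) if g.sum() else '')
E
python3 nut.py
```

```text
t 12.9 n 136 theta 0.325 tool a 53.5 z 248.9 F.m -1.59 th_from_tool(17.5) 0.392
th 0.343 cup profile x:(n,z) {0: (117, 1), 6: (420, 12), 12: (255, 13), 18: (275, 13), 24: (447, 10), 30: (103, 1), 42: (31, -2), 48: (210, -2), 54: (332, 8), 60: (602, -4), 66: (385, -8), 72: (217, -8), 78: (439, 0), 84: (413, -4), 90: (396, -7), 96: (349, -10), 102: (340, -4)}
tub pts 1834 yellow 1789 grey 7 hist z yel [1670  110    1    0    0    8    0    0] grey [5 2 0 0 0 0 0 0] grey aq (np.float64(-3.0), np.float64(11.0))
```

```bash
python3 -m creep '[[[0.015,0.04,0.014,0,0,0,1],[0.015,0.04,0.014,0,0,0,1],[0.015,0.04,0.014,0,0,0,1],[0.015,0.04,0.014,0,0,0,1],[0.015,0.04,0.014,0,0,0,1],[0.015,0.04,0.014,0,0,0,1],[0,0,0,0,0,0,1],[0,0,0,0,0,0,1]]]'; python3 nut.py;python3 -m creep '[[[0.01,0.03,0.01,0,0,0,1],[0.01,0.03,0.01,0,0,0,1],[0.01,0.03,0.01,0,0,0,1],[0.01,0.03,0.01,0,0,0,1],[0,0,0,0,0,0,1],[0,0,0,0,0,0,1],[0,0,0,0,0,0,1]]]'; python3 nut.py
```

```text
t: 13.67
position: [499.4, 179.8, 251.4]
tcp_rot: [3.142, 0.0, 2.79]
wrist_force: [-0.8, -1.6, 1.2]
opening: 0.0
grasp_force: 0.8
t 13.67 n 138 theta 0.393 tool a 45.8 z 251.4 F.m -1.73 th_from_tool(17.5) 0.459
th 0.411 cup profile x:(n,z) {0: (99, 1), 6: (401, 13), 12: (222, 13), 18: (249, 13), 24: (279, 13), 36: (14, 0), 42: (232, 1), 48: (352, 9), 54: (333, 8), 60: (624, -3), 66: (397, -7), 72: (193, -9), 78: (459, 0), 84: (410, -4), 90: (416, -6), 96: (361, -10), 102: (317, -4)}
tub pts 1912 yellow 1871 grey 6 hist z yel [1717  147    0    0    0    7    0    0] grey [4 1 1 0 0 0 0 0] grey aq (np.float64(-3.0), np.float64(13.0))
t: 14.35
position: [500.6, 183.2, 252.6]
tcp_rot: [3.142, 0.0, 2.79]
wrist_force: [0.7, -0.7, -0.2]
opening: 0.5
grasp_force: 0.6
t 14.35 n 139 theta 0.426 tool a 42.2 z 252.6 F.m -0.42 th_from_tool(17.5) 0.49
th 0.443 cup profile x:(n,z) {0: (92, 1), 6: (398, 13), 12: (208, 13), 18: (224, 14), 24: (186, 14), 36: (51, 0), 42: (368, 10), 48: (348, 9), 54: (335, 8), 60: (643, -3), 66: (398, -7), 72: (182, -9), 78: (463, 0), 84: (421, -4), 90: (420, -6), 96: (358, -10), 102: (319, -3)}
tub pts 1948 yellow 1902 grey 7 hist z yel [1786  111    0    0    0    5    0    0] grey [4 3 0 0 0 0 0 0] grey aq (np.float64(-4.0), np.float64(9.0))
```

```bash
for i in 1; do python3 -m creep '[[[0.01,0.03,0.008,0,0,0,1],[0.01,0.03,0.008,0,0,0,1],[0.01,0.03,0.008,0,0,0,1],[0,0,0,0,0,0,1],[0,0,0,0,0,0,1],[0,0,0,0,0,0,1],[0,0,0,0,0,0,1]]]' >/dev/null; python3 nut.py; done; python3 -m creep '[[[0.01,0.03,0.008,0,0,0,1],[0.01,0.03,0.008,0,0,0,1],[0.01,0.03,0.008,0,0,0,1],[0,0,0,0,0,0,1],[0,0,0,0,0,0,1],[0,0,0,0,0,0,1],[0,0,0,0,0,0,1]]]' ; python3 nut.py
```

```text
t 15.03 n 143 theta 0.45 tool a 39.3 z 253.3 F.m -0.86 th_from_tool(17.5) 0.514
th 0.467 cup profile x:(n,z) {0: (86, 2), 6: (384, 13), 12: (202, 13), 18: (211, 14), 24: (113, 14), 30: (16, 0), 36: (80, 0), 42: (451, 11), 48: (337, 9), 54: (343, 8), 60: (653, -2), 66: (408, -7), 72: (169, -9), 78: (478, 0), 84: (426, -3), 90: (422, -7), 96: (362, -10), 102: (306, -3)}
tub pts 1980 yellow 1931 grey 8 hist z yel [1795  132    0    0    0    4    0    0] grey [6 2 0 0 0 0 0 0] grey aq (np.float64(-11.0), np.float64(10.0))
t: 15.72
position: [502.3, 188.6, 254.0]
tcp_rot: [-3.142, -0.0, 2.79]
wrist_force: [0.2, -1.9, 1.2]
opening: 0.4
grasp_force: 0.6
t 15.72 n 141 theta 0.473 tool a 36.5 z 254.0 F.m -1.68 th_from_tool(17.5) 0.538
th 0.491 cup profile x:(n,z) {0: (71, 2), 6: (379, 13), 12: (201, 13), 18: (190, 14), 24: (49, 14), 30: (126, 1), 36: (85, 0), 42: (455, 11), 48: (338, 9), 54: (338, 8), 60: (656, -1), 66: (405, -7), 72: (166, -9), 78: (485, 0), 84: (428, -3), 90: (441, -6), 96: (359, -10), 102: (303, -3)}
tub pts 2013 yellow 1959 grey 12 hist z yel [1840  116    0    0    0    3    0    0] grey [9 2 0 0 0 1 0 0] grey aq (np.float64(-19.0), np.float64(8.0))
```

```bash
python3 -m creep '[[[0.01,0.03,0.006,0,0,0,1],[0.01,0.03,0.006,0,0,0,1],[0.01,0.03,0.006,0,0,0,1],[0,0,0,0,0,0,1],[0,0,0,0,0,0,1],[0,0,0,0,0,0,1],[0,0,0,0,0,0,1],[0,0,0,0,0,0,1]]]' >/dev/null; python3 nut.py; python3 -m creep '[[[0.01,0.03,0.006,0,0,0,1],[0.01,0.03,0.006,0,0,0,1],[0.01,0.03,0.006,0,0,0,1],[0,0,0,0,0,0,1],[0,0,0,0,0,0,1],[0,0,0,0,0,0,1],[0,0,0,0,0,0,1],[0,0,0,0,0,0,1]]]' ; python3 nut.py
```

```text
t 16.48 n 139 theta 0.498 tool a 33.7 z 254.6 F.m -0.81 th_from_tool(17.5) 0.562
th 0.515 cup profile x:(n,z) {0: (68, 2), 6: (369, 13), 12: (193, 14), 18: (142, 14), 24: (10, 0), 30: (235, 1), 36: (86, 0), 42: (453, 11), 48: (345, 9), 54: (325, 8), 60: (667, -2), 66: (402, -7), 72: (164, -8), 78: (487, 0), 84: (432, -3), 90: (442, -6), 96: (364, -9), 102: (299, -3)}
tub pts 2036 yellow 1979 grey 5 hist z yel [1864  112    0    0    0    3    0    0] grey [3 1 0 0 0 1 0 0] grey aq (np.float64(-3.0), np.float64(9.0))
t: 17.25
position: [504.1, 194.0, 255.1]
tcp_rot: [-3.142, -0.0, 2.79]
wrist_force: [0.4, -1.6, 0.1]
opening: 0.2
grasp_force: 0.6
t 17.25 n 139 theta 0.523 tool a 30.8 z 255.1 F.m -1.32 th_from_tool(17.5) 0.586
th 0.539 cup profile x:(n,z) {0: (55, 2), 6: (360, 13), 12: (168, 14), 18: (62, 14), 24: (133, 1), 30: (237, 1), 36: (75, 0), 42: (460, 11), 48: (344, 9), 54: (314, 8), 60: (680, -1), 66: (414, -7), 72: (147, -9), 78: (498, 0), 84: (442, -4), 90: (455, -6), 96: (354, -9), 102: (298, -3)}
tub pts 2065 yellow 2005 grey 6 hist z yel [1851  153    0    0    0    1    0    0] grey [5 1 0 0 0 0 0 0] grey aq (np.float64(-17.0), np.float64(9.0))
```

```bash
python3 -m creep '[[[0.01,0.03,0.004,0,0,0,1],[0.01,0.03,0.004,0,0,0,1],[0.01,0.03,0.004,0,0,0,1],[0,0,0,0,0,0,1],[0,0,0,0,0,0,1],[0,0,0,0,0,0,1],[0,0,0,0,0,0,1],[0,0,0,0,0,0,1]]]' >/dev/null; python3 nut.py; python3 -m creep '[[[0.01,0.03,0.004,0,0,0,1],[0.01,0.03,0.004,0,0,0,1],[0,0,0,0,0,0,1],[0,0,0,0,0,0,1],[0,0,0,0,0,0,1],[0,0,0,0,0,0,1],[0,0,0,0,0,0,1]]]' ; python3 nut.py
```

```text
t 18.02 n 138 theta 0.547 tool a 28.0 z 255.5 F.m -1.01 th_from_tool(17.5) 0.61
th 0.563 cup profile x:(n,z) {0: (55, 2), 6: (294, 13), 12: (147, 14), 24: (258, 2), 30: (226, 1), 36: (83, 0), 42: (453, 11), 48: (336, 9), 54: (300, 8), 60: (677, -1), 66: (415, -7), 72: (153, -9), 78: (497, 0), 84: (456, -3), 90: (465, -6), 96: (359, -9), 102: (281, -3)}
tub pts 2094 yellow 2025 grey 18 hist z yel [1886  139    0    0    0    0    0    0] grey [18  0  0  0  0  0  0  0] grey aq (np.float64(-21.0), np.float64(1.0))
t: 18.7
position: [505.6, 198.5, 255.7]
tcp_rot: [3.142, 0.0, 2.79]
wrist_force: [-0.7, -1.6, 0.0]
opening: 0.6
grasp_force: 0.6
t 18.7 n 142 theta 0.561 tool a 26.0 z 255.7 F.m -1.73 th_from_tool(17.5) 0.626
th 0.579 cup profile x:(n,z) {0: (45, 13), 6: (251, 14), 12: (94, 14), 18: (14, 1), 24: (333, 2), 30: (215, 1), 36: (80, 0), 42: (454, 11), 48: (312, 9), 54: (307, 8), 60: (695, 0), 66: (425, -7), 72: (143, -9), 78: (502, 0), 84: (457, -3), 90: (474, -6), 96: (347, -8), 102: (290, -3)}
tub pts 2110 yellow 2043 grey 13 hist z yel [1907  136    0    0    0    0    0    0] grey [12  1  0  0  0  0  0  0] grey aq (np.float64(-13.0), np.float64(9.0))
```

The front nut's rear edge seems to be creeping towards the mouth, so I'll hold and watch.

```bash
sed -i 's/(x>0)&(x<110)/(x>-24)\&(x<110)/; s/range(0,108,6)/range(-24,108,6)/' nut.py; python3 -m creep '[[[0,0,0,0,0,0,1],[0,0,0,0,0,0,1],[0,0,0,0,0,0,1],[0,0,0,0,0,0,1],[0,0,0,0,0,0,1],[0,0,0,0,0,0,1],[0,0,0,0,0,0,1],[0,0,0,0,0,0,1]]]' >/dev/null; python3 nut.py
```

```text
t 19.47 n 136 theta 0.562 tool a 26.1 z 255.7 F.m -0.88 th_from_tool(17.5) 0.625
th 0.579 cup profile x:(n,z) {-12: (15, -45), -6: (34, 0), 0: (47, 13), 6: (258, 14), 12: (87, 14), 18: (15, 1), 24: (325, 2), 30: (223, 1), 36: (87, 0), 42: (449, 11), 48: (320, 9), 54: (313, 8), 60: (694, 0), 66: (414, -7), 72: (146, -9), 78: (504, 0), 84: (453, -3), 90: (483, -6), 96: (348, -9), 102: (280, -3)}
tub pts 2120 yellow 2050 grey 13 hist z yel [1928  122    0    0    0    0    0    0] grey [11  1  0  0  0  1  0  0] grey aq (np.float64(-12.0), np.float64(8.0))
```

```bash
python3 -m creep '[[[0.01,0.03,0.003,0,0,0,1],[0.01,0.03,0.003,0,0,0,1],[0,0,0,0,0,0,1],[0,0,0,0,0,0,1],[0,0,0,0,0,0,1],[0,0,0,0,0,0,1],[0,0,0,0,0,0,1],[0,0,0,0,0,0,1]]]' >/dev/null; python3 nut.py; python3 -m creep '[[[0.01,0.03,0.003,0,0,0,1],[0.01,0.03,0.003,0,0,0,1],[0,0,0,0,0,0,1],[0,0,0,0,0,0,1],[0,0,0,0,0,0,1],[0,0,0,0,0,0,1],[0,0,0,0,0,0,1]]]' ; python3 nut.py
```

```text
t 20.23 n 140 theta 0.576 tool a 24.2 z 255.9 F.m -1.27 th_from_tool(17.5) 0.641
th 0.595 cup profile x:(n,z) {-12: (17, -45), -6: (78, 1), 0: (71, 1), 18: (165, 1), 24: (266, 1), 30: (206, 1), 36: (81, 0), 42: (452, 11), 48: (311, 9), 54: (311, 8), 60: (698, 0), 66: (427, -7), 72: (142, -9), 78: (508, 0), 84: (461, -3), 90: (483, -6), 96: (357, -8), 102: (271, -3)}
tub pts 2243 yellow 1501 grey 625 hist z yel [1406   95    0    0    0    0    0    0] grey [ 13  53  55 503   0   1   0   0] grey aq (np.float64(-40.0), np.float64(-3.0))
t: 20.92
position: [506.8, 202.1, 256.1]
tcp_rot: [-3.142, 0.0, 2.79]
wrist_force: [-0.2, -0.8, -0.2]
opening: 0.8
grasp_force: 0.5
t 20.92 n 136 theta 0.592 tool a 22.2 z 256.1 F.m -0.83 th_from_tool(17.5) 0.657
th 0.611 cup profile x:(n,z) {-12: (22, -45), -6: (54, 1), 12: (9, 1), 18: (246, 1), 24: (253, 1), 30: (203, 1), 36: (79, 0), 42: (451, 11), 48: (307, 9), 54: (312, 8), 60: (711, 0), 66: (418, -7), 72: (137, -9), 78: (507, 0), 84: (471, -3), 90: (492, -6), 96: (346, -8), 102: (273, -3)}
tub pts 2269 yellow 1533 grey 626 hist z yel [1429  104    0    0    0    0    0    0] grey [ 23  49  60 493   0   1   0   0] grey aq (np.float64(-40.0), np.float64(-3.0))
```

The front nut dropped into the tub at about 0.59 rad: 625 grey pixels in the tub, and the middle and back nuts are still in place. On to the second.

```bash
python3 -m creep '[[[0.01,0.03,0,0,0,0,1],[0.01,0.03,0,0,0,0,1],[0.01,0.03,0,0,0,0,1],[0.01,0.03,0,0,0,0,1],[0.01,0.03,0,0,0,0,1],[0.01,0.03,0,0,0,0,1],[0.01,0.03,0,0,0,0,1],[0.01,0.03,0,0,0,0,1],[0.01,0.03,0,0,0,0,1],[0.01,0.03,0,0,0,0,1],[0.01,0.03,0,0,0,0,1],[0.01,0.03,0,0,0,0,1],[0.01,0.03,0,0,0,0,1],[0.01,0.03,0,0,0,0,1],[0,0,0,0,0,0,1],[0,0,0,0,0,0,1],[0,0,0,0,0,0,1],[0,0,0,0,0,0,1]]]' >/dev/null; python3 nut.py; python3 -m creep '[[[0.01,0.03,0,0,0,0,1],[0.01,0.03,0,0,0,0,1],[0,0,0,0,0,0,1],[0,0,0,0,0,0,1],[0,0,0,0,0,0,1],[0,0,0,0,0,0,1],[0,0,0,0,0,0,1]]]' ; python3 nut.py
```

```text
t 22.52 n 133 theta 0.705 tool a 9.0 z 256.0 F.m -1.0 th_from_tool(17.5) 0.768
th 0.722 cup profile x:(n,z) {-24: (10, -58), -18: (31, -57), -12: (25, -44), 0: (52, 1), 6: (183, 1), 12: (214, 1), 18: (234, 1), 24: (232, 1), 30: (163, 1), 36: (74, 1), 42: (434, 11), 48: (318, 10), 54: (360, 8), 60: (774, 0), 66: (431, -7), 72: (109, -9), 78: (555, 0), 84: (480, -2), 90: (574, -6), 96: (344, -8), 102: (222, -2)}
tub pts 1914 yellow 1295 grey 535 hist z yel [1221   72    0    2    0    0    0    0] grey [  1  45  52 437   0   0   0   0] grey aq (np.float64(-41.0), np.float64(-2.0))
t: 23.2
position: [511.6, 216.5, 256.0]
tcp_rot: [-3.142, -0.0, 2.79]
wrist_force: [0.2, -0.5, 0.4]
opening: 0.6
grasp_force: 0.4
t 23.2 n 135 theta 0.719 tool a 7.1 z 256.0 F.m -0.43 th_from_tool(17.5) 0.784
th 0.737 cup profile x:(n,z) {-24: (23, -58), -18: (29, -43), -12: (18, -44), 0: (83, 1), 6: (187, 1), 12: (215, 1), 18: (217, 1), 24: (245, 1), 30: (162, 1), 36: (65, 1), 42: (436, 11), 48: (329, 10), 54: (359, 8), 60: (774, 0), 66: (441, -7), 72: (103, -9), 78: (554, 0), 84: (493, -3), 90: (581, -6), 96: (343, -8), 102: (218, -2)}
tub pts 1855 yellow 1265 grey 505 hist z yel [1172   92    0    1    0    0    0    0] grey [  4  41  57 403   0   0   0   0] grey aq (np.float64(-42.0), np.float64(-1.0))
```

```bash
python3 -m creep '[[[0.01,0.03,0,0,0,0,1],[0.01,0.03,0,0,0,0,1],[0.01,0.03,0,0,0,0,1],[0.01,0.03,0,0,0,0,1],[0,0,0,0,0,0,1],[0,0,0,0,0,0,1],[0,0,0,0,0,0,1],[0,0,0,0,0,0,1],[0,0,0,0,0,0,1]]]' >/dev/null; python3 nut.py; python3 -m creep '[[[0.01,0.03,0,0,0,0,1],[0.01,0.03,0,0,0,0,1],[0,0,0,0,0,0,1],[0,0,0,0,0,0,1],[0,0,0,0,0,0,1],[0,0,0,0,0,0,1],[0,0,0,0,0,0,1],[0,0,0,0,0,0,1]]]' ; python3 nut.py
```

```text
t 24.05 n 139 theta 0.752 tool a 3.3 z 256.0 F.m -1.44 th_from_tool(17.5) 0.815
th 0.769 cup profile x:(n,z) {-24: (42, -58), -18: (25, -42), -12: (14, -44), -6: (12, 1), 0: (117, 1), 6: (202, 1), 12: (197, 1), 18: (224, 1), 24: (234, 1), 30: (144, 1), 36: (60, 0), 42: (450, 11), 48: (314, 10), 54: (351, 8), 60: (807, 1), 66: (438, -7), 72: (103, -9), 78: (558, 0), 84: (507, -3), 90: (608, -6), 96: (338, -7), 102: (209, -2)}
tub pts 1749 yellow 1211 grey 457 hist z yel [1130   81    0    0    0    0    0    0] grey [  7  44  42 364   0   0   0   0] grey aq (np.float64(-43.0), np.float64(0.0))
t: 24.82
position: [513.3, 221.9, 256.1]
tcp_rot: [-3.142, -0.0, 2.79]
wrist_force: [0.9, -1.1, 0.3]
opening: 0.4
grasp_force: 0.4
t 24.82 n 133 theta 0.77 tool a 1.4 z 256.1 F.m -0.72 th_from_tool(17.5) 0.831
th 0.785 cup profile x:(n,z) {-24: (49, -58), -18: (33, -42), -6: (14, 1), 0: (134, 1), 6: (187, 1), 12: (204, 1), 18: (221, 1), 24: (224, 1), 30: (137, 1), 36: (65, 0), 42: (441, 11), 48: (320, 10), 54: (351, 8), 60: (814, 1), 66: (437, -7), 72: (100, -9), 78: (568, 0), 84: (503, -2), 90: (631, -6), 96: (330, -7), 102: (192, -2)}
tub pts 1728 yellow 1196 grey 444 hist z yel [1128   68    0    0    0    0    0    0] grey [ 13  37  48 346   0   0   0   0] grey aq (np.float64(-43.0), np.float64(1.0))
```

```bash
python3 -m creep '[[[0.01,0.03,0,0,0,0,1],[0.01,0.03,0,0,0,0,1],[0,0,0,0,0,0,1],[0,0,0,0,0,0,1],[0,0,0,0,0,0,1],[0,0,0,0,0,0,1],[0,0,0,0,0,0,1],[0,0,0,0,0,0,1]]]' >/dev/null; python3 nut.py; python3 -m creep '[[[0.01,0.03,0,0,0,0,1],[0.01,0.03,0,0,0,0,1],[0,0,0,0,0,0,1],[0,0,0,0,0,0,1],[0,0,0,0,0,0,1],[0,0,0,0,0,0,1],[0,0,0,0,0,0,1],[0,0,0,0,0,0,1]]]' ; python3 nut.py
```

```text
t 25.58 n 137 theta 0.783 tool a -0.5 z 256.1 F.m -0.54 th_from_tool(17.5) 0.847
th 0.801 cup profile x:(n,z) {-24: (55, -57), -18: (33, -42), -6: (17, 1), 0: (143, 1), 6: (196, 1), 12: (196, 1), 18: (211, 1), 24: (236, 1), 30: (121, 2), 36: (63, 1), 42: (448, 11), 48: (312, 10), 54: (358, 9), 60: (822, 1), 66: (427, -6), 72: (107, -9), 78: (565, 0), 84: (505, -2), 90: (621, -6), 96: (338, -7), 102: (179, -2)}
tub pts 1702 yellow 1200 grey 412 hist z yel [1140   60    0    0    0    0    0    0] grey [  8  39  39 326   0   0   0   0] grey aq (np.float64(-44.0), np.float64(3.0))
t: 26.35
position: [514.6, 225.5, 256.1]
tcp_rot: [3.142, 0.0, 2.79]
wrist_force: [0.5, -0.8, -0.9]
opening: 0.2
grasp_force: 0.4
t 26.35 n 142 theta 0.801 tool a -2.4 z 256.1 F.m -0.62 th_from_tool(17.5) 0.863
th 0.817 cup profile x:(n,z) {-24: (65, -57), -18: (32, -42), -6: (29, 1), 0: (144, 1), 6: (185, 1), 12: (204, 1), 18: (203, 1), 24: (72, 2), 30: (43, 2), 36: (417, 12), 42: (298, 12), 48: (343, 10), 54: (808, 2), 60: (378, -4), 66: (433, -6), 72: (106, -9), 78: (569, 0), 84: (505, -2), 90: (646, -6), 96: (329, -7), 102: (174, -2)}
tub pts 1697 yellow 1223 grey 397 hist z yel [1137   86    0    0    0    0    0    0] grey [ 14  36  36 311   0   0   0   0] grey aq (np.float64(-44.0), np.float64(4.0))
```

```bash
python3 -m creep '[[[0,0,0,0,0,0,1],[0,0,0,0,0,0,1],[0,0,0,0,0,0,1],[0,0,0,0,0,0,1],[0,0,0,0,0,0,1],[0,0,0,0,0,0,1],[0,0,0,0,0,0,1],[0,0,0,0,0,0,1]]]' ; python3 nut.py
```

```text
t: 27.12
position: [514.6, 225.5, 256.0]
tcp_rot: [-3.142, -0.0, 2.79]
wrist_force: [-0.4, -0.9, -0.6]
opening: 0.5
grasp_force: 0.3
t 27.12 n 137 theta 0.8 tool a -2.4 z 256.0 F.m -0.93 th_from_tool(17.5) 0.863
th 0.817 cup profile x:(n,z) {-24: (66, -57), -18: (33, -41), -6: (28, 1), 0: (153, 1), 6: (190, 1), 12: (188, 1), 18: (214, 1), 24: (220, 1), 30: (268, 1), 36: (318, 0), 42: (332, 0), 48: (346, -2), 54: (359, -3), 60: (386, -5), 66: (431, -6), 72: (105, -9), 78: (570, 0), 84: (500, -2), 90: (642, -6), 96: (326, -7), 102: (172, -2)}
tub pts 1989 yellow 1066 grey 841 hist z yel [995  71   0   0   0   0   0   0] grey [  8  23  25 117  54 175 180 192] grey aq (np.float64(-47.0), np.float64(2.0))
```

```bash
cat >> nut.py <<'E'
G=ok&(hsv[...,1]<110)&(np.hypot(a+28,q)<50)&(P[...,2]>84)&(P[...,2]<125)&(a<-8)
for b in range(84,125,4):
    w=G&(P[...,2]>=b)&(P[...,2]<b+4)
    if w.sum()>5: print(b,w.sum(),'a',np.percentile(a[w],[5,50,95]).round(),'q',np.percentile(q[w],[5,50,95]).round())
yy=ok&yel&(np.hypot(a+28,q)<45)&(P[...,2]>93)&(P[...,2]<103)
print('rim',yy.sum(),np.percentile(a[yy],[2,98]) if yy.sum() else '')
Y=ok&yel&(np.hypot(a+28,q)<45); i=P[Y]; v,u=np.nonzero(Y)
cv2.imwrite('pics/wl.png',d['image'][:,:,::-1])
E
python3 -m creep '[[[0,0,0,0,0,0,1],[0,0,0,0,0,0,1],[0,0,0,0,0,0,1]]]' >/dev/null; python3 nut.py
```

```text
t 27.47 n 142 theta 0.801 tool a -2.4 z 256.1 F.m -1.28 th_from_tool(17.5) 0.863
th 0.817 cup profile x:(n,z) {-24: (72, -57), -18: (30, -41), -6: (23, 1), 0: (155, 1), 6: (185, 1), 12: (200, 1), 18: (209, 1), 24: (232, 1), 30: (258, 1), 36: (301, 0), 42: (340, 0), 48: (347, -2), 54: (360, -3), 60: (382, -5), 66: (436, -6), 72: (102, -9), 78: (577, 0), 84: (512, -2), 90: (643, -6), 96: (332, -7), 102: (164, -2)}
tub pts 1992 yellow 1071 grey 842 hist z yel [1002   69    0    0    0    0    0    0] grey [ 10  23  23 118  52 180 172 199] grey aq (np.float64(-47.0), np.float64(2.0))
84 128 a [-45. -39. -18.] q [ 4.  8. 38.]
88 151 a [-51. -16.  -9.] q [-3. 35. 43.]
92 140 a [-52. -20. -10.] q [-8. 30. 42.]
96 183 a [-57. -43. -40.] q [-10.  -2.  10.]
100 189 a [-64. -47. -43.] q [-12.   5.  11.]
104 228 a [-63. -52. -48.] q [-12.   2.  10.]
108 237 a [-60. -55. -52.] q [-10.  -1.   7.]
112 19 a [-58. -56. -51.] q [-7.  1.  8.]
116 10 a [-16. -13. -10.] q [29. 30. 30.]
120 11 a [-16. -13. -10.] q [29. 30. 30.]
rim 504 [-61.87949856 -15.96053577]
```

The second nut is in the tub. It leans on the first with its centre about 23–26 mm from the tub's axis and about 99 mm high, which is inside the limits, and it isn't moving. I've held well past 0.2 s, so I'll let the cup back slowly by following the bar's arc.

```bash
python3 -m creep '[[[-0.02,-0.055,0,0,0,0,1],[-0.02,-0.055,0,0,0,0,1],[-0.02,-0.055,0,0,0,0,1],[-0.02,-0.055,0,0,0,0,1],[-0.02,-0.055,0,0,0,0,1],[-0.02,-0.055,0,0,0,0,1],[-0.02,-0.055,0,0,0,0,1],[-0.02,-0.055,0,0,0,0,1],[-0.02,-0.055,0,0,0,0,1],[-0.02,-0.055,0,0,0,0,1],[-0.02,-0.055,-0.005,0,0,0,1],[-0.02,-0.055,-0.005,0,0,0,1],[-0.02,-0.055,-0.005,0,0,0,1],[-0.02,-0.055,-0.005,0,0,0,1],[-0.02,-0.055,-0.005,0,0,0,1],[-0.02,-0.055,-0.005,0,0,0,1],[-0.02,-0.055,-0.005,0,0,0,1],[-0.02,-0.055,-0.005,0,0,0,1],[-0.02,-0.055,-0.005,0,0,0,1],[-0.02,-0.055,-0.005,0,0,0,1]]]'>/dev/null; python3 nut.py
```

```text
t 29.23 n 139 theta 0.503 tool a 32.9 z 254.6 F.m -0.48 th_from_tool(17.5) 0.568
th 0.52 cup profile x:(n,z) {-6: (92, 0), 0: (230, 1), 6: (221, 1), 12: (19, 1), 24: (22, 1), 30: (300, 1), 36: (342, 0), 42: (347, -1), 48: (352, -2), 54: (359, -4), 60: (365, -5), 66: (409, -7), 72: (154, -9), 78: (487, 0), 84: (432, -3), 90: (450, -6), 96: (359, -9), 102: (292, -3)}
tub pts 2556 yellow 1308 grey 1151 hist z yel [1208   96    0    1    0    3    0    0] grey [ 25  46  43 317  37 194 201 215] grey aq (np.float64(-44.0), np.float64(-2.0))
84 342 a [-45. -35. -19.] q [-13.  -2.  34.]
88 133 a [-51. -17. -10.] q [-6. 36. 43.]
92 151 a [-54. -19.  -9.] q [-8. 32. 42.]
96 196 a [-56. -42. -39.] q [-14.  -2.  10.]
100 202 a [-64. -46. -43.] q [-12.   4.  11.]
104 230 a [-63. -52. -48.] q [-12.   2.  10.]
108 240 a [-60. -55. -52.] q [-9. -1.  7.]
112 21 a [-57. -56. -13.] q [-7. -3. 30.]
120 8 a [-15. -13. -11.] q [30. 30. 30.]
rim 648 [-61.4181679   -1.46761775]
```

```bash
python3 -m creep '[[[-0.02,-0.055,-0.015,0,0,0,1],[-0.02,-0.055,-0.015,0,0,0,1],[-0.02,-0.055,-0.015,0,0,0,1],[-0.02,-0.055,-0.015,0,0,0,1],[-0.02,-0.055,-0.015,0,0,0,1],[-0.02,-0.055,-0.015,0,0,0,1],[-0.02,-0.055,-0.015,0,0,0,1],[-0.02,-0.055,-0.015,0,0,0,1],[-0.02,-0.055,-0.015,0,0,0,1],[-0.02,-0.055,-0.015,0,0,0,1],[-0.02,-0.055,-0.024,0,0,0,1],[-0.02,-0.055,-0.024,0,0,0,1],[-0.02,-0.055,-0.024,0,0,0,1],[-0.02,-0.055,-0.024,0,0,0,1],[-0.02,-0.055,-0.024,0,0,0,1],[-0.02,-0.055,-0.024,0,0,0,1],[-0.02,-0.055,-0.024,0,0,0,1],[-0.02,-0.055,-0.024,0,0,0,1],[-0.02,-0.055,-0.024,0,0,0,1],[-0.02,-0.055,-0.024,0,0,0,1]]]'>/dev/null; python3 th.py; python3 -m creep '[[[-0.02,-0.055,-0.032,0,0,0,1],[-0.02,-0.055,-0.032,0,0,0,1],[-0.02,-0.055,-0.032,0,0,0,1],[-0.02,-0.055,-0.032,0,0,0,1],[-0.02,-0.055,-0.032,0,0,0,1],[-0.02,-0.055,-0.032,0,0,0,1],[-0.02,-0.055,-0.032,0,0,0,1],[-0.02,-0.055,-0.032,0,0,0,1],[-0.02,-0.055,-0.032,0,0,0,1],[-0.02,-0.055,-0.032,0,0,0,1],[-0.02,-0.055,-0.032,0,0,0,1],[-0.02,-0.055,-0.032,0,0,0,1],[-0.02,-0.055,-0.032,0,0,0,1],[-0.02,-0.055,-0.032,0,0,0,1],[-0.02,-0.055,-0.03,0,0,0,1],[-0.02,-0.055,-0.03,0,0,0,1],[-0.02,-0.055,0,0,0,0,1]]]'>/dev/null; python3 th.py
```

```text
t 31.0 n 143 theta 0.197 tool a 68.0 z 242.8 F.m -1.22 th_from_tool(17.5) 0.263
t 32.47 n 139 theta -0.014 tool a 97.8 z 227.5 F.m -0.13 th_from_tool(17.5) -0.036
```

```bash
python3 -m creep '[[[-0.1,-0.28,0,0,0,0,1],[-0.1,-0.28,0,0,0,0,1],[0,0,0.6,0,0,0,1],[0,0,1,0,0,0,1],[0,0,1,0,0,0,1],[-0.5,0.1,0.5,0,0,0,1],[-0.5,0.1,0,0,0,0,1],[0,0,0,0,0,0,1],[0,0,0,0,0,0,1],[0,0,0,0,0,0,1]]]'; python3 th.py
python3 - <<'E'
from h import *
s,d=snap('top','t9.png');W=world(d);o=np.array([516.2,222.4]);m=np.array([.34,.94]);n=np.array([-.94,.34])
a=-(W[...,:2]-o)@m;q=(W[...,:2]-o)@n;z=W[...,2];hsv=cv2.cvtColor(d['image'],cv2.COLOR_RGB2HSV)
k=(np.hypot(a+28,q)<33)&(a<-14)&(z>72)&(z<125)&(hsv[...,1]<110)
print('grey in tub',k.sum(),'hi',[(np.median(a[w]).round(),np.median(q[w]).round(),z[w].max().round()) for w in [k&(z>92)] if w.any()], np.percentile(a[k&(z>92)],[2,98]),np.percentile(q[k&(z>92)],[2,98]))
Y=(hsv[...,1]>170)&(hsv[...,0]>18)&(hsv[...,0]<36)&(np.hypot(a+28,q)<42)&(z>90)&(z<104)
P=W[Y];c=np.linalg.lstsq(np.c_[2*P[:,:2],np.ones(len(P))],(P[:,:2]**2).sum(1),rcond=None)[0];print('tub',c[:2],len(P))
for nm,(u,v) in dict(block=(303,195),tape=(232,179),glue=(324,158)).items(): print(nm,W[v,u].round())
E
```

```text
t: 33.35
position: [444.5, 120.2, 320.3]
tcp_rot: [-3.141, -0.0, 2.79]
wrist_force: [-0.1, 0.1, 0.0]
opening: 0.7
grasp_force: 0.0
t 33.35 n 144 theta -0.014 tool a 120.4 z 320.3 F.m 0.08 th_from_tool(17.5) -0.333
grey in tub 276 hi [(np.float64(-48.0), np.float64(-2.0), np.float64(114.0))] [-59.79512185 -37.43301866] [-14.51241984   9.74352668]
tub [527.45987643 248.50654007] 91
block [703. 220.  31.]
tape [733. 358.  23.]
glue [762. 181.  82.]
```

```bash
python3 -c "
from cell import bot
print(bot.close_job())"
```

```text
the job is handed in; nothing more can be done
None
```

The job is handed in with no verdict shown: by my measurements the tub sits snug in the fence with two nuts in it (the second leaning on the first, inside the limits), the back nut is still in the level cup, and the block, tape and glue have not moved.

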